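# Lay out the resin pouring station

## Robot

A 6-joint arm with a two-finger parallel gripper is mounted at the origin on the work surface. World frame = base frame: x ahead of the robot, y to its left, z up, the work surface at z = 0. Lengths are in mm, angles in rad, forces in N, time in s.
With the tool pointing down it reaches from about 275 to 1000 mm from the base axis. Payload 8.4 kg.
Tool frame: the origin (TCP) lies at the very end of the fingers, on their centre line; the grasp point (between the pads) lies behind it (r.grip_point_offset is the x of the grasp point in the tool frame, in mm); x points along the fingers, z is the direction in which the jaws open and shut, and the axes are right-handed (so a half turn about x gives the same grasp; the last joint's range is limited). The gripper opens to 85 mm and grips with 20 to 120 N. Pads are 22 mm wide; open, the fingers measure 114 mm over their backs; the gripper's body (76 mm by 85 mm) begins 54 mm behind the grasp point. The pads swing forward as they close: fully open they stand 13 mm farther back than shut.
Start: joints at [-1.342, 0.353, 1.633, -0, 1.155, -0.002], TCP at [142.971, -608.43, 231.281] pointing down, gripper open.
Joint ranges: [-2.63, 2.63], [-0.92, 2.1], [0.06, 2.66], [-1.3, 4.44], [0, 2.69], [-3.02, 3.02]. Speed limits (rad/s): [2.22, 2.22, 2.79, 3.14, 3.14, 3.14].

## Interface

Orientations are given as [roll, pitch, yaw] about the fixed x, y, z axes, in that order (R = Rz(yaw) Ry(pitch) Rx(roll)).
In Python, from rig import r, vision, order gives the robot as it stands. The module is installed in compiled form; this text tells all that it offers.
- The arm moves only by the tool step_arm, never from a script. Its argument "rows" is a list of rows, each a list of 7 numbers: the shift along the world's x, y, z in mm, then the turn, a rotation vector about the world's x, y, z in rad, then the finger opening in mm, from 0 to 85.4. A call has exactly 8 rows; each row is the pose to reach, as a shift and turn from the pose measured when the call began; what a row does not reach only later rows make up. A row lasts 1/8 s, in which the tool goes at most 62.5 mm and 10.7 degrees, less where a joint would pass 70% of its speed; a pose out of reach is approached as far as the arm can. A call with a gripper value outside its range is refused whole. The fingers move at their own pace and stop on an object; "force" is the grip in N (left out, the last holds). Time passes only in rows, so rows that repeat a pose let the fingers close, or fill a call up. It gives the time, the measured TCP pose, the force and the opening at its end, in the units of the state.
- r.sense(): the state, without advancing time (a new reading comes with each control period).
- vision.grab_frame(name): name is "side" or "top"; returns (picture, depth): 420x560x3 uint8, red, green, blue; 420x560 float32, mm along the optical axis (not along the pixel's ray), 0 where there is no reading.
- vision.camera_info(name): a dict with "K" (3x3 intrinsics, pixels), "origin" and "attitude" of the camera in the world. Camera axes: x right, y down, z forward; pixel columns grow to the right and rows downward; lengths in mm; the calibration is good to about 2 mm. A picture is of the moment at which its call begins. camera_info takes no time and is no camera call.
- order.sign_off(): hands the job in, once; it reports no verdict.
The state is a dict: "clock": time; "qpos": joint angles; "qvel": joint speeds; "joint_efforts": joint torques, N m; "eef_pos": TCP position; "tcp_rot": TCP orientation; "contact_force": force on the tool from outside, world axes, zero at the start; "wrist_torque": the same for the moment, N m; "opening": opening from 0.0 (shut) to 1.0 (fully open).
Only numpy, scipy, OpenCV 4.12 (cv2) and the standard library are available. Lean on these libraries where they do the work, as an engineer would, in place of code of your own. Each camera call takes 0.05 s, during which the arm holds its last target.

## Task

Lay out the table for a resin pour: put the empty scalloped mould on the middle of the wooden levelling block and cover it with the flat lid with the knob, centred; stand the tall open cup on the middle of the round cork mat and the squat jar on the middle of the square cork mat. Stand the slim dropper bottle on the bare table halfway between the levelling block and the round mat, in line with both. Leave the six-sided mould with the finished casting where it is, and let everything else stand upright on its own.

Things in the scene. Friction and masses are not known exactly. Their poses are not given: they have to be found in the camera images.
- level_block: Its origin is the centre of its underside, z up. Fixed square block of brown wood, 110 x 110 mm, 16 mm high, flat top with a brass screw head at each corner. Its y axis runs along the row: the two cork mats lie on it, centres exactly 200 mm from the block's centre, one on either side; which mat is on which side changes.
- round_mat: Its origin is the centre of its underside, z up. Fixed round cork mat, 84 mm across, 4 mm thick, centre 200 mm from the centre of level_block.
- square_mat: Its origin is the centre of its underside, z up. Fixed square cork mat, 84 x 84 mm, 4 mm thick, centre 200 mm from the centre of level_block.
- scallop_mould: Its origin is the centre of its underside, z up. Loose, empty round mould of stiff white silicone with a scalloped (16-lobed) wall: 66 mm across the lobes, 18 mm high, wall 12 mm thick, inner floor 5 mm up. About 60 g. Grip across the outside from above, any yaw.
- lid: Its origin is the centre of its underside, z up. Loose flat round aluminium lid, 74 mm across and 5 mm thick, with a round black knob at its centre that rises from 5 to 27 mm above the underside: neck 16 mm across up to 15 mm height, head 20 mm across from 18 to 27 mm. About 70 g. Pick it up by the knob. It lies flat on the mould's rim.
- cup: Its origin is the centre of its underside, z up. Loose tall open white plastic cup, 80 mm high, 48 mm across at the foot and 50 mm at the rim, wall 3 mm. About 50 g. Grip across the outside.
- jar: Its origin is the centre of its underside, z up. Loose squat closed jar of amber glass with a black cap, 45 mm high: straight body 46 mm across up to 30 mm, cap 44 mm across from 30 to 45 mm. About 90 g. Grip across the outside.
- dropper: Its origin is the centre of its underside, z up. Loose slim closed bottle of amber glass with a paper label and a black cap, 75 mm high, round body 30 mm across from 5 to 41 mm above its underside, tapering to a cap 16 mm across at the top (59 to 75 mm). Grip the body. About 50 g.
- hex_mould: Its origin is the centre of its underside, z up. Loose white six-sided mould filled with a hard green casting, 66 mm across the flats, 18 mm high. It is to be left where it stands; it stands among the other things.
There are look-alikes about, which are no part of the job. There is more than one size of the lid; the job needs the smallest.

How it is judged (in metres and radians):
At the end, for the whole second after the job is handed in: Centre offsets: mould to block under 12 mm, lid to mould 10, cup to round mat and jar to square mat 13; dropper on the table under 15 mm off the row line and under 115 mm from block and round mat; each resting on its place, tilt under 0.08 rad, still. Hex mould moved under 15 mm (horizontal distance between scallop_mould and level_block below 0.012 m and height (world z) of scallop_mould between 0.013 and 0.02 m and horizontal distance between lid and scallop_mould below 0.01 m and height (world z) of lid between 0.031 and 0.038 m and horizontal distance between cup and round_mat below 0.013 m and height (world z) of cup between 0.001 and 0.008 m and horizontal distance between jar and square_mat below 0.013 m and height (world z) of jar between 0.001 and 0.008 m and x of dropper in the frame of level_block between -0.015 and 0.015 m and horizontal distance between dropper and level_block below 0.115 m and horizontal distance between dropper and round_mat below 0.115 m and height (world z) of dropper below 0.004 m and angle between each of scallop_mould, lid, cup, jar, dropper's own z axis and vertical below 0.08 rad and linear speed of each of scallop_mould, lid, cup, jar, dropper below 0.01 m/s); the robot touches nothing.
It fails at once if the six-sided mould is moved more than 15 mm (distance of hex_mould from where it was at the start of the episode above 0.015 m).
It also fails if it takes over 120 s, if anything falls off the work surface, if the arm or the gripper's body presses on something with over 40 N, if the wrist force passes 120 N, or if a joint passes its speed limit or range.

## Working session

There is one attempt and no reset: what is moved stays moved. The work goes in short steps, Python scripts to look and compute and a tool call to move; the robot and the scene stay as the last step left them, time stands still between calls to the robot, and variables do not carry over. Pictures are saved under pics/ and viewed, and the job is handed in when it is done.

Besides the shell and the picture viewer there is one more tool, called after ">>>" as name([rows], argument=value, ...), one row to a line, values as JSON. step_arm: Moves the arm, as the interface text tells. Its arguments: {"type":"object","properties":{"rows":{"type":"array"},"force":{"type":"number"}},"required":["rows"]}

```bash
mkdir -p pics; python3 - <<'E'
from rig import r,vision,order
import cv2,numpy as np
print(r.sense(), r.grip_point_offset)
for n in("top","side"):
    p,d=vision.grab_frame(n); i=vision.camera_info(n); print(n,i)
    cv2.imwrite(f"pics/{n}0.png",p[:,:,::-1]); np.savez(f"pics/{n}0.npz",p=p,d=d)
E
```

```text
{'clock': 0.0, 'qpos': array([-1.34238392e+00,  3.53649245e-01,  1.63414376e+00, -1.05261185e-05,
        1.15523438e+00, -2.39730160e-03]), 'qvel': array([-0.0020726 ,  0.00021021, -0.00173362,  0.0001694 , -0.00017516,
       -0.00060736]), 'joint_efforts': array([-1.06638960e-03, -6.05253267e+01, -3.42073882e+01, -2.45911724e-04,
        9.29509057e-03, -3.15510681e-05]), 'eef_pos': array([ 142.86526586, -607.94532831,  230.55689462]), 'tcp_rot': array([-3.13728209,  1.56936156,  1.80592085]), 'contact_force': array([-1.12413108, -0.41948372,  0.29719275]), 'wrist_torque': array([ 0.01433469, -0.0011225 ,  0.04108684]), 'opening': 1.0025310811164416} -18.700000000000003
top {'K': array([[412.24450422,   0.        , 275.51540853],
       [  0.        , 412.24450422, 209.57305672],
       [  0.        ,   0.        ,   1.        ]]), 'origin': array([318.7846877 ,  -9.3176099 , 889.76729637]), 'attitude': array([-2.99791457,  0.01979885, -1.543066  ])}
side {'K': array([[407.3824585 ,   0.        , 279.5237953 ],
       [  0.        , 407.3824585 , 213.93864083],
       [  0.        ,   0.        ,   1.        ]]), 'origin': array([434.13914673, 755.18476266, 882.69206832]), 'attitude': array([-2.40732606,  0.01194022,  3.12183546])}
```

View pics/top0.png

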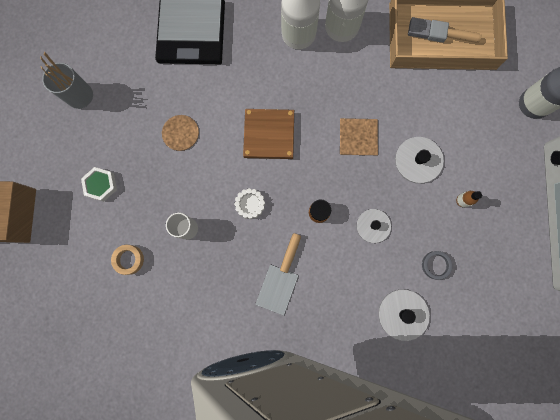

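View pics/side0.png

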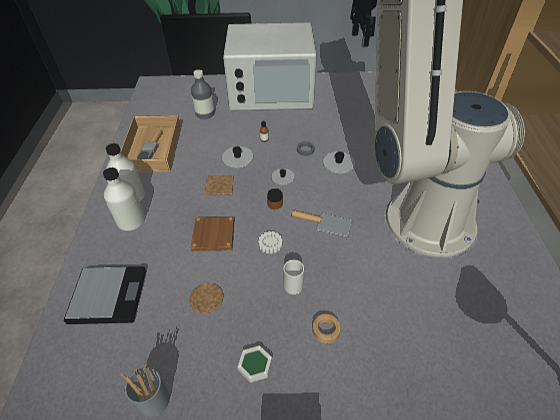

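```bash
cat > h.py <<'E'
import numpy as np,cv2
from scipy.spatial.transform import Rotation as Ro
from rig import r,vision,order
def cam(n):
    i=vision.camera_info(n); return np.array(i["K"]),np.array(i["origin"]),Ro.from_euler('xyz',i["attitude"]).as_matrix()
def cloud(n,d):
    K,o,R=cam(n); v,u=np.mgrid[:d.shape[0],:d.shape[1]]
    P=np.stack([(u-K[0,2])/K[0,0]*d,(v-K[1,2])/K[1,1]*d,d],-1)@R.T+o
    P[d==0]=np.nan; return P
def ray(n,u,v,z):
    K,o,R=cam(n); w=R@np.array([(u-K[0,2])/K[0,0],(v-K[1,2])/K[1,1],1]); return o+w*(z-o[2])/w[2]
def proj(n,p):
    K,o,R=cam(n); c=R.T@(np.array(p)-o); return K[0,0]*c[0]/c[2]+K[0,2],K[1,1]*c[1]/c[2]+K[1,2]
def snap(n,tag):
    p,d=vision.grab_frame(n); cv2.imwrite(f"pics/{tag}.png",p[:,:,::-1]); np.savez(f"pics/{tag}.npz",p=p,d=d); return p,d
E
python3 - <<'E'
from h import *
for n in("top","side"):
    a=np.load(f"pics/{n}0.npz"); P=cloud(n,a["d"])
    x,y,z=P[...,0],P[...,1],P[...,2]
    tab=(abs(z)<15); print(n,"table z",np.nanpercentile(z[tab],[5,25,50,75,95]))
    m=((z>2.5)&(z<130)&(x>200)).astype(np.uint8)
    N,L,S,C=cv2.connectedComponentsWithStats(m,connectivity=4)
    for k in range(1,N):
        if 60<S[k,4]<6000:
            q=P[L==k]; h=np.nanpercentile(q[:,2],97); t=q[q[:,2]>h-3]
            ca=a["p"][L==k].mean(0).astype(int)
            print(S[k,:5],"h%.0f"%h,"med z%.0f"%np.nanmedian(q[:,2]),"xr",np.nanpercentile(q[:,0],[1,99]).round(),"yr",np.nanpercentile(q[:,1],[1,99]).round(),"topc",t.mean(0).round(),ca)
for s,(u,v) in dict(A=(419,160),B=(374,226),C=(404,315)).items(): print(s,ray("top",u,v,5).round())
t=cv2.imread("pics/top0.png")
cv2.imwrite("pics/c1.png",cv2.resize(t[90:350,60:500],None,fx=1.8,fy=1.8,interpolation=cv2.INTER_CUBIC))
E
```

```text
top table z [-3.48468386 -1.92781859 -0.79564291  0.44063557  4.34480671]
[ 155    0   70   64 4210] h28 med z24 xr [781. 925.] yr [145. 293.] topc [874. 219.  26.] [94 97 98]
[ 280    0   40   49 1397] h128 med z84 xr [820. 858.] yr [-68.  10.] topc [838. -29. 127.] [131 130 125]
[ 325    0   43   42 1357] h127 med z79 xr [840. 878.] yr [-165.  -90.] topc [ 851. -129.  127.] [109 109 103]
[  42   57   51   51 1464] h115 med z62 xr [668. 732.] yr [437. 502.] topc [705. 466. 120.] [74 73 71]
[ 519   67   41   52 1395] h118 med z69 xr [665. 727.] yr [-570. -522.] topc [ 700. -534.  118.] [108 109 107]
[ 241  108   54   51 2442] h18 med z15 xr [561. 670.] yr [-22.  86.] topc [617.  31.  16.] [130  91  60]
[162 115  38  36 686] h7 med z4 xr [579. 656.] yr [192. 270.] topc [619. 231.   5.] [151 117  86]
[340 118  24  29 256] h6 med z4 xr [593. 655.] yr [-176. -127.] topc [ 630. -145.    4.] [152 118  86]
[354 119  24  21 219] h6 med z4 xr [611. 656.] yr [-209. -160.] topc [ 637. -188.    4.] [153 119  86]
[342 134  36  21 291] h6 med z4 xr [575. 618.] yr [-206. -134.] topc [ 590. -168.   
[... 2968 characters left out ...]
 [459.  70.  20.] [174 175 168]
[282 258  24  36 625] h82 med z53 xr [377. 425.] yr [158. 228.] topc [400. 203.  81.] [160 161 155]
[  64  263   82   62 3835] h29 med z25 xr [780. 936.] yr [149. 295.] topc [878. 223.  28.] [86 90 90]
[189 283  34  31 758] h8 med z5 xr [577. 655.] yr [193. 272.] topc [616. 232.   6.] [128 102  74]
[312 313  31  33 530] h25 med z21 xr [298. 360.] yr [295. 357.] topc [329. 324.  24.] [151 124  89]
[238 345  34  37 895] h21 med z14 xr [458. 525.] yr [369. 437.] topc [492. 402.  19.] [112 132 114]
[ 124  367   47   50 1528] h117 med z63 xr [667. 731.] yr [439. 503.] topc [697. 472. 122.] [94 93 87]
A [ 564. -300.    5.]
B [ 416. -201.    5.]
C [ 232. -261.    5.]
```

View pics/c1.png

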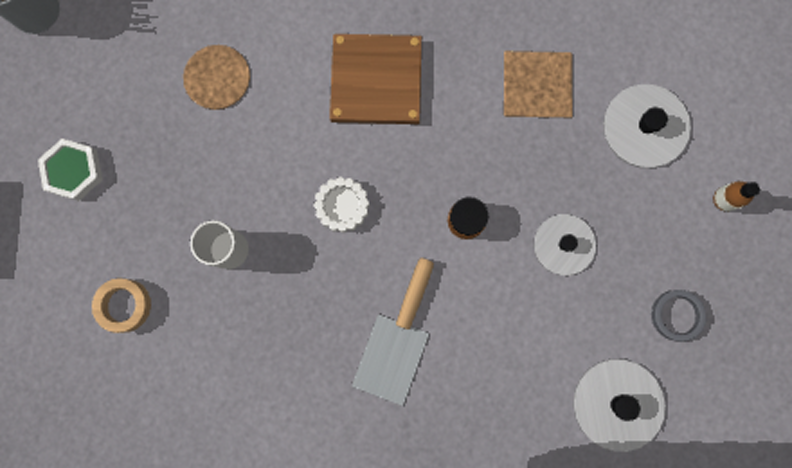

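```bash
python3 - <<'E'
from h import *
s=r.sense(); R=Ro.from_euler('xyz',s['tcp_rot']).as_matrix(); print("R",R.round(3))
# refined: colour masks -> minEnclosing / area centroid, cast to plane
def cen(n,box,f,z):
    p=np.load(f"pics/{n}0.npz")["p"].astype(int); u0,v0,u1,v1=box; m=np.zeros(p.shape[:2],np.uint8); m[v0:v1,u0:u1]=f(p)[v0:v1,u0:u1]
    c=max(cv2.findContours(m,cv2.RETR_EXTERNAL,cv2.CHAIN_APPROX_NONE)[0],key=cv2.contourArea)
    W=np.array([ray(n,u,v,z)[:2] for u,v in c[:,0]],np.float32); (cx,cy),(w,h),a=cv2.minAreaRect(W); e=cv2.fitEllipse(W)
    return "rect c (%.1f %.1f) %.0fx%.0f a%.1f"%(cx,cy,w,h,a)," ell c(%.1f %.1f) d %.0f %.0f"%(*e[0],*e[1])
brown=lambda p:(p[...,0]-p[...,2]>30)
white=lambda p:(p.min(-1)>145)&(p.max(-1)-p.min(-1)<25)
grey=lambda p:(p.min(-1)>128)
dark=lambda p:(p.max(-1)<60)
print("block",cen("top",(235,100,305,170),brown,16),cen("side",(185,210,240,248),brown,16))
print("round",cen("top",(155,105,210,160),brown,4),cen("side",(180,275,230,320),brown,4))
print("square",cen("top",(330,110,388,163),brown,4),cen("side",(198,170,240,200),brown,4))
print("mould",cen("top",(230,184,270,222),white,18),cen("side",(250,225,290,260),white,18))
print("lid",cen("top",(350,204,396,248),grey,5),cen("side",(266,164,300,190),grey,5))
print("cup",cen("top",(160,208,192,245),grey,80))
E
```

```text
R [[-0.     0.973  0.229]
 [ 0.001  0.229 -0.973]
 [-1.    -0.    -0.001]]
block ('rect c (614.5 32.0) 110x112 a89.9', ' ell c(614.3 32.0) d 127 129') ('rect c (615.3 32.6) 108x111 a88.3', ' ell c(615.2 32.8) d 125 129')
round ('rect c (616.0 230.9) 82x81 a3.1', ' ell c(616.3 231.4) d 81 81') ('rect c (615.6 232.9) 83x81 a52.7', ' ell c(615.7 232.7) d 81 82')
square ('rect c (615.7 -168.0) 83x82 a0.3', ' ell c(615.4 -167.5) d 95 97') ('rect c (615.3 -167.0) 83x85 a0.2', ' ell c(615.0 -166.1) d 93 97')
mould ('rect c (457.6 68.9) 64x63 a38.7', ' ell c(457.9 68.9) d 62 63') ('rect c (458.1 74.7) 75x62 a88.7', ' ell c(457.0 72.6) d 63 70')
lid ('rect c (417.2 -197.7) 93x99 a1.4', ' ell c(416.7 -196.6) d 108 112') ('rect c (416.4 -199.5) 75x67 a88.2', ' ell c(416.1 -198.3) d 67 73')
cup ('rect c (397.9 207.6) 74x62 a3.3', ' ell c(399.3 208.6) d 71 82')
```

>>> step_arm([
  [42,27,-7,0,0,0.1675,85],
  [84,54,-15,0,0,0.335,85],
  [126,82,-22,0,0,0.5025,85],
  [168,109,-30,0,0,0.67,85],
  [210,136,-37,0,0,0.8375,85],
  [252,163,-45,0,0,1.005,85],
  [293,191,-52,0,0,1.1725,85],
  [334,218,-60,0,0,1.34,85],
], force=40)

```text
clock: 1.1
eef_pos: [478.0, -388.8, 170.2]
tcp_rot: [3.012, 1.569, 3.017]
contact_force: [0.6, -0.8, 0.7]
opening: 0.996
```

>>> step_arm([
  [-1.5,-1,-35,0,0,0,85],
  [-1.5,-1,-75,0,0,0,85],
  [-1.5,-1,-115,0,0,0,70],
  [-1.5,-1,-145,0,0,0,60],
  [-1.5,-1,-158,0,0,0,50],
  [-1.5,-1,-158,0,0,0,25],
  [-1.5,-1,-158,0,0,0,25],
  [-1.5,-1,-158,0,0,0,25],
])

```text
clock: 2.1
eef_pos: [477.2, -390.4, 13.4]
tcp_rot: [-1.615, 1.57, -1.609]
contact_force: [0.0, -0.2, -1.8]
opening: 0.34
```

```bash
python3 - <<'E'
from h import *
s=r.sense(); print(s['eef_pos'],s['opening'],s['contact_force'],r.grip_point_offset)
p,d=snap("side","s1"); cv2.imwrite("pics/s1c.png",cv2.resize(p[60:200,200:360,::-1],None,fx=4,fy=4))
E
```

```text
[ 477.15090042 -390.37368625   13.41794769] 0.3403006004260876 [ 0.01319291 -0.1986366  -1.77235771] -18.700000000000003
```

View pics/s1c.png

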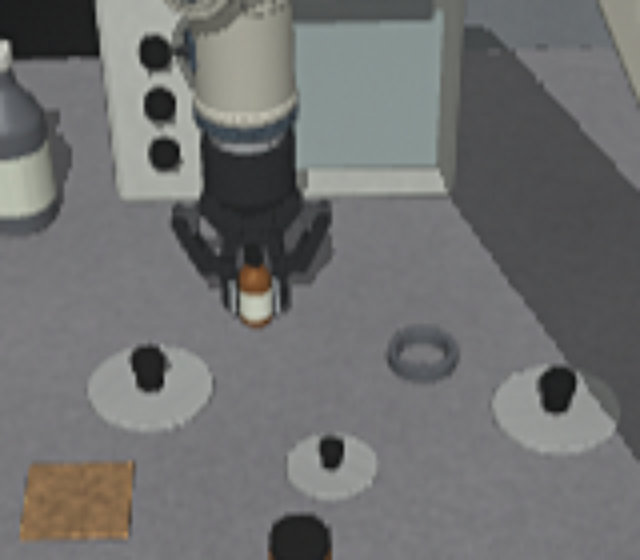

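>>> step_arm([
  [0,0,35,0,0,0,25],
  [0,0,75,0,0,0,25],
  [5,20,95,0,0,0,25],
  [18,65,95,0,0,0,25],
  [31,115,95,0,0,0,25],
  [44,165,95,0,0,0,25],
  [57,215,95,0,0,0,25],
  [70,265,95,0,0,0,25],
])

```text
clock: 3.15
eef_pos: [546.8, -122.5, 108.2]
tcp_rot: [-2.211, 1.57, -2.205]
contact_force: [1.8, -0.5, -0.2]
opening: 0.341
```

>>> step_arm([
  [13,50,0,0,0,0,25],
  [26,100,0,0,0,0,25],
  [40,150,0,0,0,0,25],
  [52,200,0,0,0,0,25],
  [62,235,0,0,0,0,25],
  [68,255,0,0,0,0,25],
  [68,257,0,0,0,0,25],
  [68,257,0,0,0,0,25],
])

```text
clock: 4.15
eef_pos: [614.1, 133.8, 108.0]
tcp_rot: [-2.475, 1.569, -2.469]
contact_force: [0.1, -1.2, -0.1]
opening: 0.341
```

>>> step_arm([
  [1,-2,-30,0,0,0,25],
  [1,-2,-60,0,0,0,25],
  [1,-2,-80,0,0,0,25],
  [1,-2,-90,0,0,0,25],
  [1,-2,-94,0,0,0,25],
  [1,-2,-94,0,0,0,25],
  [1,-2,-94,0,0,0,50],
  [1,-2,-94,0,0,0,60],
])

```text
clock: 5.15
eef_pos: [615.6, 131.9, 14.7]
tcp_rot: [-1.816, 1.57, -1.81]
contact_force: [-1.2, -0.2, -0.1]
opening: 0.697
```

>>> step_arm([
  [0,0,25,0,0,0,85],
  [0,0,65,0,0,0,85],
  [0,0,100,0,0,0,85],
  [-30,-12,100,0,0,0,85],
  [-70,-28,100,0,0,0,85],
  [-115,-46,95,0,0,0,85],
  [-150,-60,80,0,0,0,85],
  [-158,-63,65,0,0,0,85],
])

```text
clock: 6.15
eef_pos: [455.2, 68.2, 79.7]
tcp_rot: [-2.303, 1.569, -2.298]
contact_force: [0.1, 0.2, 0.8]
opening: 0.994
```

```bash
python3 - <<'E'
from h import *
s=r.sense(); print(s['eef_pos'],s['opening'])
p,d=snap("side","s2"); cv2.imwrite("pics/s2c.png",cv2.resize(p[160:320,150:350,::-1],None,fx=3.5,fy=3.5))
E
```

```text
[455.19239549  68.227357    79.72467002] 0.993688002094263
```

View pics/s2c.png

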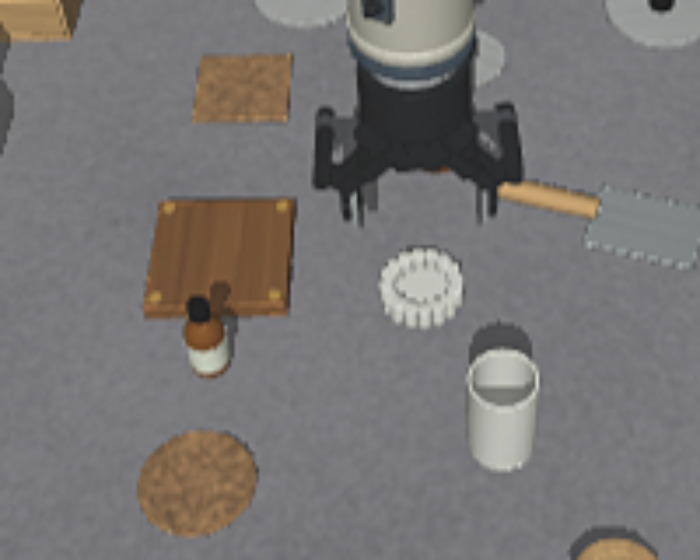

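```bash
python3 - <<'E'
from h import *
for z in (70,75,80,85,90,95,100):
    print(z,[np.round(proj("side",(455.2+dx,68.2,z)),1) for dx in (43,-43)])
a=np.load("pics/s2.npz"); P=cloud("side",a["d"])
for u0,u1 in((240,262),(280,296)):
    q=P[205:235,u0:u1].reshape(-1,3); q=q[(abs(q[:,1]-68)<25)&(q[:,2]>40)]; print(np.nanmin(q[:,2]),np.nanpercentile(q,[2,50,98],axis=0).round())
p=a["p"]; cv2.imwrite("pics/s2d.png",cv2.resize(p[180:240,230:310,::-1],None,fx=9,fy=9,interpolation=cv2.INTER_NEAREST))
E
```

```text
70 [array([253.5, 227.8]), array([286.4, 227.1])]
75 [array([253.4, 226.6]), array([286.4, 225.8])]
80 [array([253.3, 225.3]), array([286.4, 224.6])]
85 [array([253.2, 224.1]), array([286.4, 223.3])]
90 [array([253. , 222.8]), array([286.4, 222. ])]
95 [array([252.9, 221.5]), array([286.4, 220.8])]
100 [array([252.8, 220.2]), array([286.5, 219.5])]
96.32157714814605 [[476.  60.  98.]
 [504.  79. 146.]
 [526.  87. 173.]]
95.38840360071299 [[392.  61. 100.]
 [408.  78. 145.]
 [428.  86. 169.]]
```

View pics/s2d.png

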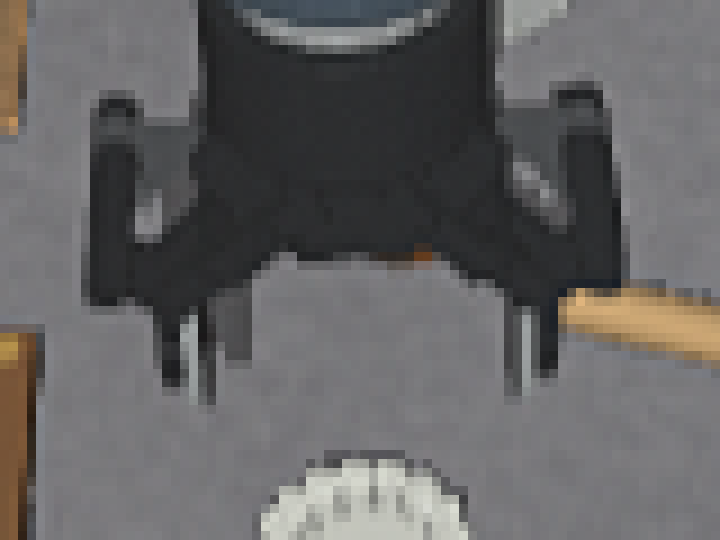

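>>> step_arm([
  [2.8,1,-25,0,0,0,85],
  [2.8,1,-50,0,0,0,85],
  [2.8,1,-70,0,0,0,85],
  [2.8,1,-79,0,0,0,85],
  [2.8,1,-82,0,0,0,85],
  [2.8,1,-82,0,0,0,58],
  [2.8,1,-82,0,0,0,56],
  [2.8,1,-82,0,0,0,56],
])

```text
clock: 7.2
eef_pos: [457.7, 69.2, -2.7]
tcp_rot: [-2.607, 1.569, -2.602]
contact_force: [-1.3, -0.2, 7.3]
opening: 0.744
```

>>> step_arm([
  [0,0,10,0,0,0,56],
  [0,0,30,0,0,0,56],
  [0,0,60,0,0,0,56],
  [0,0,80,0,0,0,56],
  [0,0,80,0,0,0,56],
  [0,0,80,0,0,0,56],
  [0,0,80,0,0,0,56],
  [0,0,80,0,0,0,56],
])

```text
clock: 8.2
eef_pos: [457.2, 69.2, 76.6]
tcp_rot: [-2.766, 1.567, -2.76]
contact_force: [-0.3, 0.6, 0.1]
opening: 0.749
```

```bash
python3 - <<'E'
from h import *
s=r.sense(); print(s['eef_pos'],s['opening'],s['contact_force'])
p,d=snap("side","s3"); cv2.imwrite("pics/s3c.png",cv2.resize(p[170:290,200:340,::-1],None,fx=5,fy=5))
E
```

```text
[457.15470594  69.15513215  76.61855584] 0.74899197053109 [-0.2864536   0.55674817  0.13418348]
```

View pics/s3c.png

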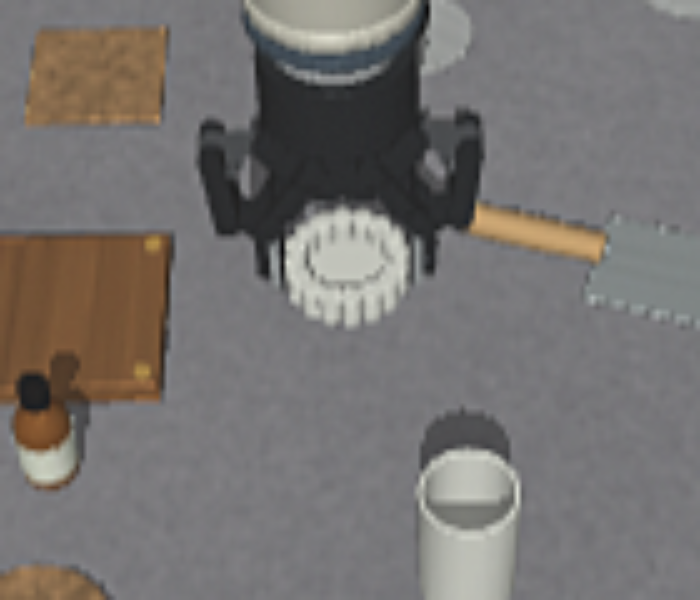

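>>> step_arm([
  [20,-5,0,0,0,0,56],
  [50,-12,0,0,0,0,56],
  [85,-20,0,0,0,0,56],
  [120,-28,0,0,0,0,56],
  [145,-34,0,0,0,0,56],
  [157,-37,0,0,0,0,56],
  [158,-37,0,0,0,0,56],
  [158,-37,0,0,0,0,56],
])

```text
clock: 9.25
eef_pos: [614.1, 32.3, 76.4]
tcp_rot: [-2.872, 1.566, -2.866]
contact_force: [-1.2, 1.3, 0.1]
opening: 0.746
```

>>> step_arm([
  [0,0,-20,0,0,0,56],
  [0,0,-40,0,0,0,56],
  [0,0,-54,0,0,0,56],
  [0,0,-60,0,0,0,56],
  [0,0,-62,0,0,0,56],
  [0,0,-62,0,0,0,56],
  [0,0,-62,0,0,0,56],
  [0,0,-62,0,0,0,56],
])

```text
clock: 10.25
eef_pos: [614.4, 32.4, 14.8]
tcp_rot: [-2.816, 1.567, -2.811]
contact_force: [-0.6, -0.2, -0.6]
opening: 0.743
```

>>> step_arm([
  [0.6,0,-1,0,0,0,56],
  [0.6,0,-1,0,0,0,85],
  [0.6,0,-1,0,0,0,85],
  [0.6,0,-1,0,0,0,85],
  [0.6,0,15,0,0,0,85],
  [0.6,0,45,0,0,0,85],
  [-20,-25,75,0,0,0,70],
  [-50,-60,85,0,0,0,60],
])

```text
clock: 11.25
eef_pos: [566.0, -27.8, 102.9]
tcp_rot: [-0.897, 1.569, -0.89]
contact_force: [-0.7, -0.9, 0.2]
opening: 0.705
```

```bash
python3 - <<'E'
from h import *
s=r.sense(); print(s['eef_pos'],s['opening'])
p,d=snap("side","s4"); cv2.imwrite("pics/s4c.png",cv2.resize(p[150:310,150:350,::-1],None,fx=3.5,fy=3.5))
P=cloud("side",d);x,y,z=P[...,0],P[...,1],P[...,2]
m=(z>28)&(z<45)&(abs(x-615)<60)&(abs(y-32)<60); q=P[m]; print(m.sum(),np.nanpercentile(q,[1,50,99],axis=0).round())
E
```

```text
[565.97272724 -27.84155547 102.88890066] 0.7046162461231571
242 [[584.  -1.  28.]
 [615.  34.  34.]
 [646.  64.  38.]]
```

View pics/s4c.png

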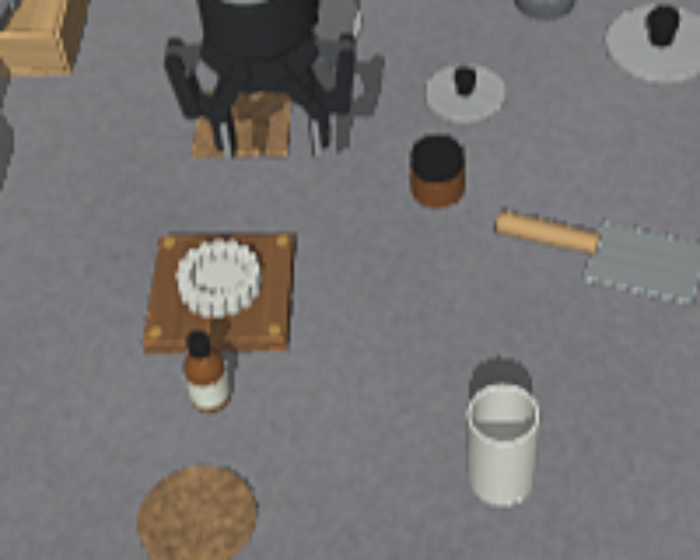

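>>> step_arm([
  [-20,-23,0,0,0,0,50],
  [-50,-58,0,0,0,0,45],
  [-85,-98,0,0,0,0,45],
  [-115,-133,0,0,0,0,45],
  [-138,-160,0,0,0,0,45],
  [-149,-172,-10,0,0,0,45],
  [-149,-172,-30,0,0,0,45],
  [-149,-172,-30,0,0,0,45],
])

```text
clock: 12.3
eef_pos: [411.4, -202.7, 71.7]
tcp_rot: [-2.869, 1.565, -2.864]
contact_force: [-0.6, -0.6, 0.7]
opening: 0.528
```

```bash
python3 - <<'E'
from h import *
s=r.sense(); print(s['eef_pos'],s['opening'])
p,d=snap("side","s5"); cv2.imwrite("pics/s5c.png",cv2.resize(p[120:220,220:340,::-1],None,fx=6,fy=6))
E
```

```text
[ 411.44614954 -202.66563335   71.68835494] 0.5276841266324508
```

View pics/s5c.png

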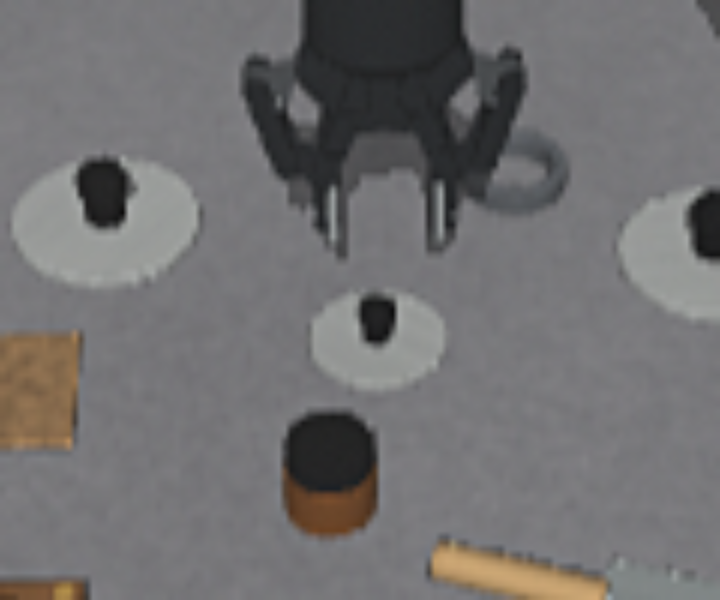

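>>> step_arm([
  [5.3,3,-10,0,0,0,45],
  [5.3,3,-25,0,0,0,45],
  [5.3,3,-40,0,0,0,45],
  [5.3,3,-54,0,0,0,45],
  [5.3,3,-63,0,0,0,45],
  [5.3,3,-63,0,0,0,45],
  [5.3,3,-63,0,0,0,30],
  [5.3,3,-63,0,0,0,15],
])

```text
clock: 13.35
eef_pos: [417.6, -199.9, 9.9]
tcp_rot: [-2.617, 1.566, -2.611]
contact_force: [-1.1, 0.7, 3.1]
opening: 0.21
```

>>> step_arm([
  [0,0,0,0,0,0,14],
  [0,0,0,0,0,0,14],
  [0,0,0,0,0,0,14],
  [0,0,10,0,0,0,14],
  [0,0,30,0,0,0,14],
  [0,0,60,0,0,0,14],
  [0,0,80,0,0,0,14],
  [0,0,80,0,0,0,14],
])

```text
clock: 14.35
eef_pos: [418.7, -200.4, 91.5]
tcp_rot: [-1.824, 1.567, -1.818]
contact_force: [-1.4, 0.4, -0.6]
opening: 0.208
```

```bash
python3 - <<'E'
from h import *
s=r.sense(); print(s['eef_pos'],s['opening'],s['contact_force'])
p,d=snap("side","s6"); cv2.imwrite("pics/s6c.png",cv2.resize(p[120:220,220:340,::-1],None,fx=6,fy=6))
E
```

```text
[ 418.68957472 -200.44602334   91.49421986] 0.20770869245070467 [-1.40843807  0.35518783 -0.63415966]
```

View pics/s6c.png

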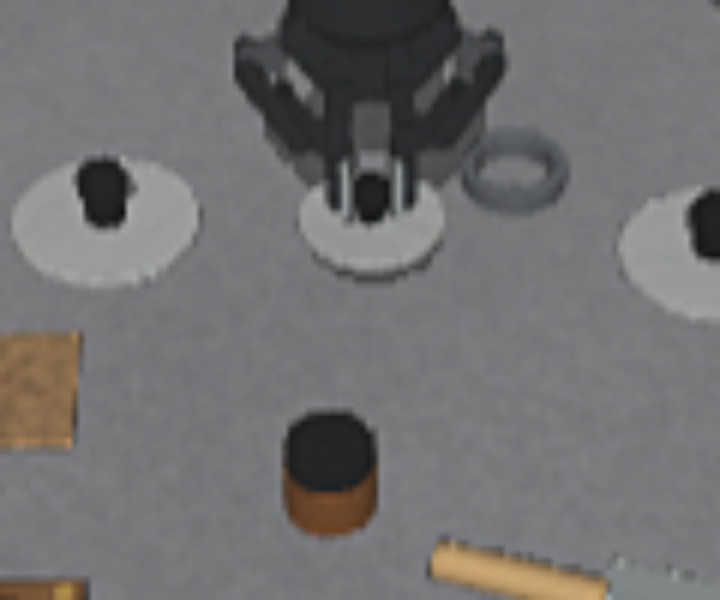

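>>> step_arm([
  [16,19,0,0,0,0,14],
  [50,59,0,0,0,0,14],
  [85,101,0,0,0,0,14],
  [120,142,0,0,0,0,14],
  [155,184,0,0,0,0,14],
  [180,214,0,0,0,0,14],
  [194,230,0,0,0,0,14],
  [196,233,0,0,0,0,14],
])

```text
clock: 15.4
eef_pos: [613.8, 33.3, 89.6]
tcp_rot: [-2.415, 1.566, -2.408]
contact_force: [-0.2, -0.1, -1.1]
opening: 0.208
```

>>> step_arm([
  [0,0,0,0,0,0,14],
  [0,0,0,0,0,0,14],
  [0,0,-5,0,0,0,14],
  [0,0,-15,0,0,0,14],
  [0,0,-25,0,0,0,14],
  [0,0,-25,0,0,0,14],
  [0,0,-25,0,0,0,14],
  [0,0,-25,0,0,0,14],
])

```text
clock: 16.4
eef_pos: [614.1, 33.3, 64.8]
tcp_rot: [-2.354, 1.566, -2.346]
contact_force: [0.0, -0.2, -0.8]
opening: 0.207
```

```bash
python3 - <<'E'
from h import *
s=r.sense(); print(s['eef_pos'],s['opening'],s['contact_force'])
p,d=snap("side","s7"); cv2.imwrite("pics/s7c.png",cv2.resize(p[170:270,150:270,::-1],None,fx=6,fy=6))
E
```

```text
[614.08538385  33.31634486  64.82778694] 0.20747373318467727 [ 0.01262767 -0.16700693 -0.79402779]
```

View pics/s7c.png

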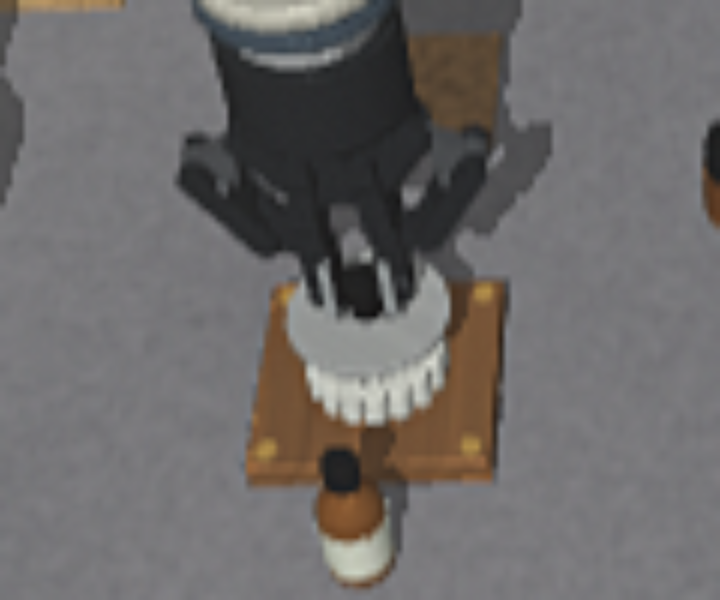

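>>> step_arm([
  [1,-1,-8,0,0,0,14],
  [1,-1,-15,0,0,0,14],
  [1,-1,-19,0,0,0,14],
  [1,-1,-21,0,0,0,14],
  [1,-1,-22,0,0,0,14],
  [1,-1,-22,0,0,0,14],
  [1,-1,-22,0,0,0,14],
  [1,-1,-22,0,0,0,14],
])

```text
clock: 17.45
eef_pos: [614.7, 32.3, 43.8]
tcp_rot: [-2.421, 1.566, -2.414]
contact_force: [-5.0, -0.7, 11.0]
opening: 0.21
```

>>> step_arm([
  [0,0,0.5,0,0,0,30],
  [0,0,0.5,0,0,0,45],
  [0,0,0.5,0,0,0,45],
  [0,0,15,0,0,0,45],
  [0,0,45,0,0,0,60],
  [-20,-13,70,0,0,0,75],
  [-50,-33,75,0,0,0,75],
  [-85,-56,75,0,0,0,75],
])

```text
clock: 18.45
eef_pos: [530.0, -24.1, 120.5]
tcp_rot: [-1.877, 1.567, -1.87]
contact_force: [-0.5, -0.1, -0.6]
opening: 0.876
```

```bash
python3 - <<'E'
from h import *
s=r.sense(); print(s['eef_pos'],s['opening'],s['contact_force'])
p,d=snap("side","s8"); cv2.imwrite("pics/s8c.png",cv2.resize(p[150:310,150:350,::-1],None,fx=3.5,fy=3.5))
P=cloud("side",d);x,y,z=P[...,0],P[...,1],P[...,2]
m=(z>33)&(z<45)&(abs(x-615)<50)&(abs(y-32)<50); q=P[m]; print(m.sum(),np.nanpercentile(q,[1,50,99],axis=0).round())
m=(z>54)&(z<70)&(abs(x-615)<30)&(abs(y-32)<30); q=P[m]; print(m.sum(),np.nanpercentile(q,[1,50,99],axis=0).round())
E
```

```text
[529.9830629  -24.09868748 120.51115412] 0.8759455421814615 [-0.49343846 -0.08173122 -0.60993745]
404 [[580.  -3.  35.]
 [612.  38.  40.]
 [649.  67.  44.]]
45 [[606.  22.  55.]
 [614.  34.  61.]
 [624.  43.  65.]]
```

View pics/s8c.png

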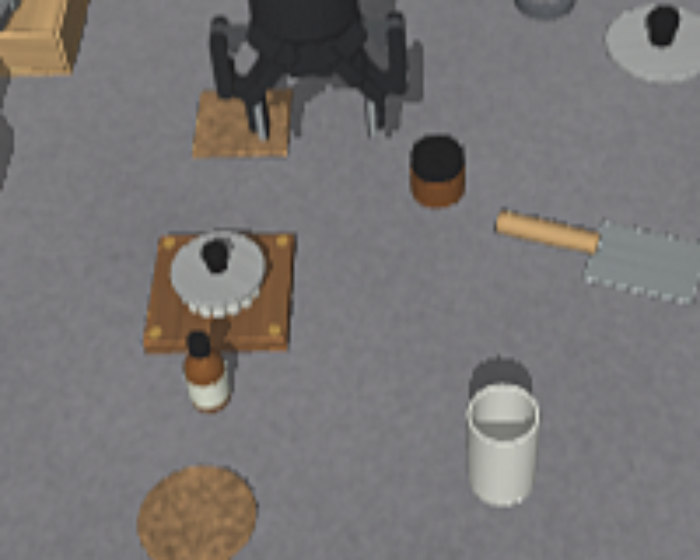

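>>> step_arm([
  [-20,-13,0,0,0,0,80],
  [-45,-29,0,0,0,0,80],
  [-70,-46,0,0,0,0,80],
  [-84,-55,-5,0,0,0,80],
  [-87,-57,-20,0,0,0,80],
  [-87,-57,-40,0,0,0,80],
  [-87,-57,-50,0,0,0,80],
  [-87,-57,-50,0,0,0,80],
])

```text
clock: 19.5
eef_pos: [437.1, -82.9, 68.9]
tcp_rot: [-2.706, 1.561, -2.698]
contact_force: [-0.1, 1.1, -0.5]
opening: 0.937
```

>>> step_arm([
  [5.5,2,0,0,0,0,80],
  [5.5,2,-10,0,0,0,80],
  [5.5,2,-30,0,0,0,80],
  [5.5,2,-50,0,0,0,80],
  [5.5,2,-64,0,0,0,80],
  [5.5,2,-68,0,0,0,80],
  [5.5,2,-68,0,0,0,60],
  [5.5,2,-68,0,0,0,40],
])

```text
clock: 20.5
eef_pos: [443.0, -80.9, 1.4]
tcp_rot: [-2.656, 1.562, -2.648]
contact_force: [1.0, -0.4, 16.1]
opening: 0.531
```

>>> step_arm([
  [0,0,0,0,0,0,38],
  [0,0,0,0,0,0,38],
  [0,0,0,0,0,0,38],
  [0,0,10,0,0,0,38],
  [0,0,30,0,0,0,38],
  [0,0,60,0,0,0,38],
  [0,0,70,0,0,0,38],
  [0,0,70,0,0,0,38],
])

```text
clock: 21.5
eef_pos: [443.4, -81.0, 71.9]
tcp_rot: [-2.531, 1.563, -2.523]
contact_force: [-0.0, 0.1, -1.2]
opening: 0.522
```

```bash
python3 - <<'E'
from h import *
s=r.sense(); print(s['eef_pos'],s['opening'],s['contact_force'])
p,d=snap("side","s9"); cv2.imwrite("pics/s9c.png",cv2.resize(p[130:230,210:330,::-1],None,fx=6,fy=6))
E
```

```text
[443.37508644 -80.9747332   71.93270848] 0.5220593886295691 [-0.04453981  0.10119212 -1.15496876]
```

View pics/s9c.png

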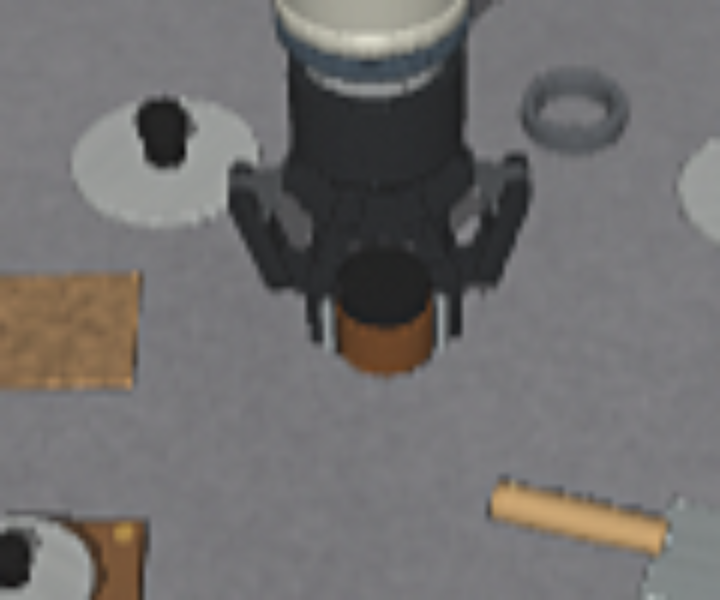

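>>> step_arm([
  [15,-8,0,0,0,0,38],
  [45,-23,0,0,0,0,38],
  [80,-40,0,0,0,0,38],
  [115,-58,0,0,0,0,38],
  [145,-73,0,0,0,0,38],
  [165,-83,0,0,0,0,38],
  [172,-86,0,0,0,0,38],
  [172,-86,0,0,0,0,38],
])

```text
clock: 22.55
eef_pos: [614.6, -167.0, 70.3]
tcp_rot: [-2.738, 1.561, -2.73]
contact_force: [-0.3, 0.0, -1.2]
opening: 0.52
```

>>> step_arm([
  [0,0,0,0,0,0,38],
  [0,0,-10,0,0,0,38],
  [0,0,-30,0,0,0,38],
  [0,0,-50,0,0,0,38],
  [0,0,-58,0,0,0,38],
  [0,0,-60,0,0,0,38],
  [0,0,-60,0,0,0,38],
  [0,0,-60,0,0,0,38],
])

```text
clock: 23.55
eef_pos: [615.1, -167.1, 10.9]
tcp_rot: [-2.666, 1.562, -2.658]
contact_force: [-0.7, 0.7, -1.3]
opening: 0.522
```

>>> step_arm([
  [0.4,-0.4,-2,0,0,0,38],
  [0.4,-0.4,-4,0,0,0,38],
  [0.4,-0.4,-5,0,0,0,38],
  [0.4,-0.4,-5.5,0,0,0,38],
  [0.4,-0.4,-5.5,0,0,0,38],
  [0.4,-0.4,-5.5,0,0,0,50],
  [0.4,-0.4,-5.5,0,0,0,65],
  [0.4,-0.4,-5.5,0,0,0,70],
])

```text
clock: 24.55
eef_pos: [615.5, -167.5, 5.3]
tcp_rot: [-2.663, 1.562, -2.655]
contact_force: [0.4, 1.5, -0.1]
opening: 0.819
```

>>> step_arm([
  [0,0,20,0,0,0,85],
  [0,0,60,0,0,0,85],
  [0,10,100,0,0,0,85],
  [-20,40,130,0,0,0,85],
  [-47,80,140,0,0,0,85],
  [-75,125,140,0,0,0,85],
  [-100,175,140,0,0,0,85],
  [-125,220,140,0,0,0,85],
])

```text
clock: 25.55
eef_pos: [490.0, 53.9, 146.8]
tcp_rot: [-2.575, 1.564, -2.567]
contact_force: [-0.0, 0.7, 0.2]
opening: 1.0
```

>>> step_arm([
  [-20,35,0,0,0,0,85],
  [-42,72,0,0,0,0,85],
  [-64,108,0,0,0,0,85],
  [-80,133,0,0,0,0,85],
  [-88,147,0,0,0,0,85],
  [-90,150,0,0,0,0,85],
  [-90,150,0,0,0,0,85],
  [-90,150,0,0,0,0,85],
])

```text
clock: 26.55
eef_pos: [400.5, 203.3, 146.8]
tcp_rot: [-2.549, 1.564, -2.543]
contact_force: [-0.9, 0.3, 0.0]
opening: 0.996
```

```bash
python3 - <<'E'
from h import *
s=r.sense(); print(s['eef_pos'],s['opening'],Ro.from_euler('xyz',s['tcp_rot']).as_matrix().round(3))
p,d=snap("side","s10"); cv2.imwrite("pics/s10c.png",cv2.resize(p[150:310,150:350,::-1],None,fx=3.5,fy=3.5))
E
```

```text
[400.45576043 203.31526826 146.82664527] 0.9962716755884272 [[-0.006 -0.006  1.   ]
 [-0.004  1.     0.006]
 [-1.    -0.004 -0.006]]
```

View pics/s10c.png

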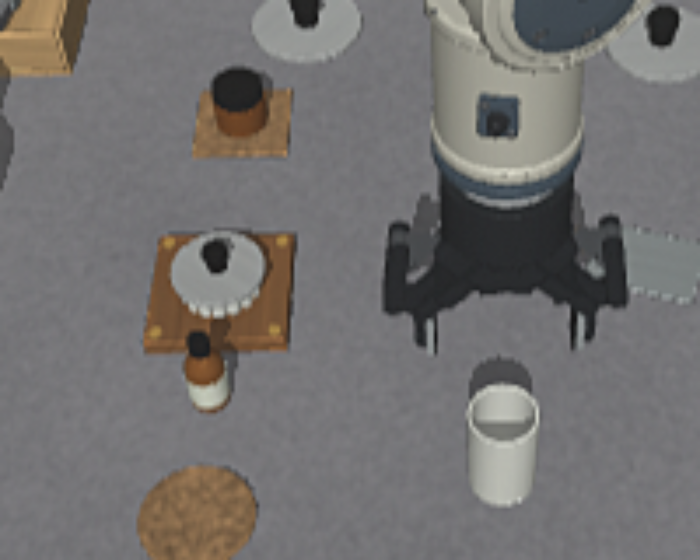

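>>> step_arm([
  [0.5,0,-25,0,0,0,85],
  [0.5,0,-55,0,0,0,85],
  [0.5,0,-85,0,0,0,85],
  [0.5,0,-105,0,0,0,85],
  [0.5,0,-115,0,0,0,85],
  [0.5,0,-115,0,0,0,65],
  [0.5,0,-115,0,0,0,42],
  [0.5,0,-115,0,0,0,42],
], force=35)

```text
clock: 27.6
eef_pos: [401.4, 203.5, 32.6]
tcp_rot: [-2.527, 1.565, -2.521]
contact_force: [-0.5, -1.2, 3.3]
opening: 0.58
```

>>> step_arm([
  [0,0,0,0,0,0,42],
  [0,0,0,0,0,0,42],
  [0,0,10,0,0,0,42],
  [0,0,30,0,0,0,42],
  [0,0,60,0,0,0,42],
  [0,0,85,0,0,0,42],
  [0,0,95,0,0,0,42],
  [0,0,95,0,0,0,42],
])

```text
clock: 28.6
eef_pos: [401.7, 203.7, 128.0]
tcp_rot: [-2.478, 1.566, -2.471]
contact_force: [0.4, 0.0, -0.9]
opening: 0.579
```

```bash
python3 - <<'E'
from h import *
s=r.sense(); print(s['eef_pos'],s['opening'],s['contact_force'])
p,d=snap("side","s11"); cv2.imwrite("pics/s11c.png",cv2.resize(p[180:340,180:380,::-1],None,fx=3.5,fy=3.5))
E
```

```text
[401.68870918 203.67961847 128.03616794] 0.579406640519648 [ 0.41823887  0.04178991 -0.87166808]
```

View pics/s11c.png

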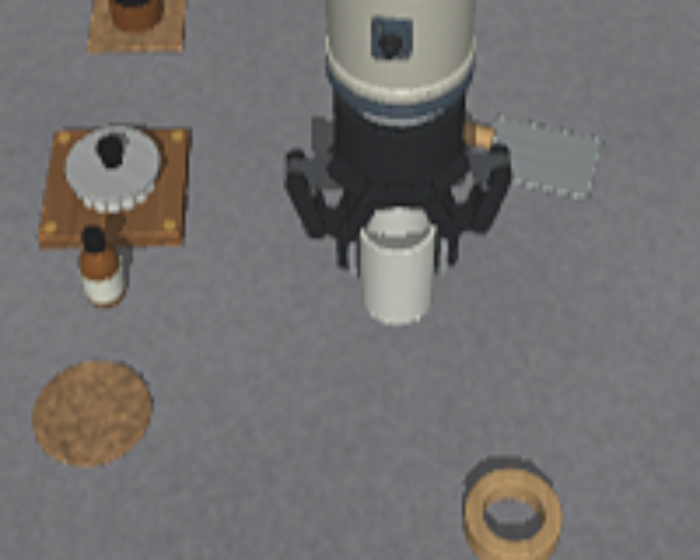

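>>> step_arm([
  [18,2,0,0,0,0,42],
  [52,7,0,0,0,0,42],
  [90,12,0,0,0,0,42],
  [130,17,0,0,0,0,42],
  [170,23,0,0,0,0,42],
  [200,26,0,0,0,0,42],
  [213,28,0,0,0,0,42],
  [214,28,0,0,0,0,42],
])

```text
clock: 29.65
eef_pos: [615.4, 231.2, 126.2]
tcp_rot: [-2.582, 1.564, -2.576]
contact_force: [0.6, -0.4, -1.0]
opening: 0.576
```

>>> step_arm([
  [0,0,0,0,0,0,42],
  [0,0,-15,0,0,0,42],
  [0,0,-40,0,0,0,42],
  [0,0,-65,0,0,0,42],
  [0,0,-80,0,0,0,42],
  [0,0,-82,0,0,0,42],
  [0,0,-82,0,0,0,42],
  [0,0,-82,0,0,0,42],
])

```text
clock: 30.65
eef_pos: [616.0, 231.5, 45.2]
tcp_rot: [-2.523, 1.565, -2.517]
contact_force: [-0.1, 0.4, -0.4]
opening: 0.579
```

>>> step_arm([
  [0,0.3,-3,0,0,0,42],
  [0,0.3,-6,0,0,0,42],
  [0,0.3,-7.5,0,0,0,42],
  [0,0.3,-8,0,0,0,42],
  [0,0.3,-8,0,0,0,42],
  [0,0.3,-8,0,0,0,55],
  [0,0.3,-8,0,0,0,70],
  [0,0.3,-8,0,0,0,80],
])

```text
clock: 31.65
eef_pos: [616.1, 231.8, 37.3]
tcp_rot: [-2.513, 1.565, -2.508]
contact_force: [0.7, 0.1, 0.6]
opening: 0.936
```

>>> step_arm([
  [0,0,20,0,0,0,85],
  [0,0,55,0,0,0,85],
  [0,0,90,0,0,0,85],
  [-25,0,125,0,0,0,85],
  [-65,0,150,0,0,0,85],
  [-110,0,160,0,0,0,85],
  [-155,0,170,0,0,0,85],
  [-200,0,170,0,0,0,85],
])

```text
clock: 32.65
eef_pos: [415.3, 232.1, 209.5]
tcp_rot: [-2.371, 1.569, -2.365]
contact_force: [0.6, 0.3, 0.7]
opening: 0.997
```

>>> step_arm([
  [-20,0,0,0,0,0,85],
  [-40,0,0,0,0,0,85],
  [-50,0,0,0,0,0,85],
  [-60,0,0,0,0,0,85],
  [-60,0,0,0,0,0,85],
  [-60,0,0,0,0,0,85],
  [-60,0,0,0,0,0,85],
  [-60,0,0,0,0,0,85],
])

```text
clock: 33.65
eef_pos: [355.6, 232.0, 209.4]
tcp_rot: [-2.373, 1.568, -2.368]
contact_force: [-0.4, 0.4, 0.8]
opening: 0.994
```

```bash
python3 - <<'E'
from h import *
s=r.sense(); print(s['clock'],s['eef_pos'],s['opening'])
for n in("top","side"):
    p,d=snap(n,n+"_end"); P=cloud(n,d);x,y,z=P[...,0],P[...,1],P[...,2]
    for nm,c,lo,hi,rad in(("lid",(615,32),34,48,45),("knob",(615,32),54,72,20),("jar",(615.5,-167.5),44,60,35),("cup",(616,232),78,95,40),("drop",(615.5,132),68,85,30),("dropbody",(615.5,132),10,40,30),("hex",(492,402),15,24,50)):
        m=(np.hypot(x-c[0],y-c[1])<rad)&(z>lo)&(z<hi); q=P[m]
        if len(q): e=np.nanpercentile(q,[2,98],axis=0); print(n,nm,len(q),"mid",e.mean(0).round(1),"ext",(e[1]-e[0]).round(),"med",np.median(q,0).round(1))
a=cv2.imread("pics/top_end.png")[80:280,60:420]; b=cv2.imread("pics/side_end.png")[150:400,150:350]
cv2.imwrite("pics/endt.png",cv2.resize(a,None,fx=2.2,fy=2.2)); cv2.imwrite("pics/ends.png",cv2.resize(b,None,fx=2.4,fy=2.4))
E
```

```text
33.65 [355.60250356 232.03822823 209.38634194] 0.9939867860659112
top lid 807 mid [615.7  32.2  38.1] ext [67. 65.  6.] med [613.   31.5  38.2]
top knob 75 mid [614.9  32.2  59. ] ext [18. 19.  7.] med [615.   31.4  60. ]
top jar 329 mid [ 615.6 -168.    47.9] ext [39. 38.  6.] med [ 615.6 -167.6   48. ]
top cup 149 mid [615.3 231.3  81.9] ext [48. 47.  7.] med [615.3 231.   82.4]
top drop 51 mid [616.1 129.   73.3] ext [14. 15.  6.] med [615.6 128.4  73.6]
top dropbody 70 mid [609.8 127.6  24.7] ext [17. 27. 28.] med [604.4 122.7  26.2]
top hex 222 mid [493.4 401.   17.8] ext [67. 65.  5.] med [507.3 395.5  17.2]
side lid 402 mid [614.3  31.9  39.9] ext [66. 70.  7.] med [611.6  37.7  39.8]
side knob 45 mid [615.1  32.1  60. ] ext [19. 19. 10.] med [613.8  33.9  61.1]
side jar 131 mid [ 615.1 -168.4   49.1] ext [40. 43.  8.] med [ 614.6 -166.6   50. ]
side cup 127 mid [614.5 231.3  82.7] ext [46. 49.  9.] med [614.8 234.2  83.2]
side drop 35 mid [615.4 129.2  73.3] ext [14. 16.  9.] med [615.1 130.3  75.2]
side dropbody 84 mid [614.1 137.   25. ] ext [28. 16. 28.] med [611.1 140.6  26. ]
side hex 355 mid [491.4 401.6  18.4] ext [67. 66.  6.] med [491.7 404.1  18.3]
```

View pics/endt.png

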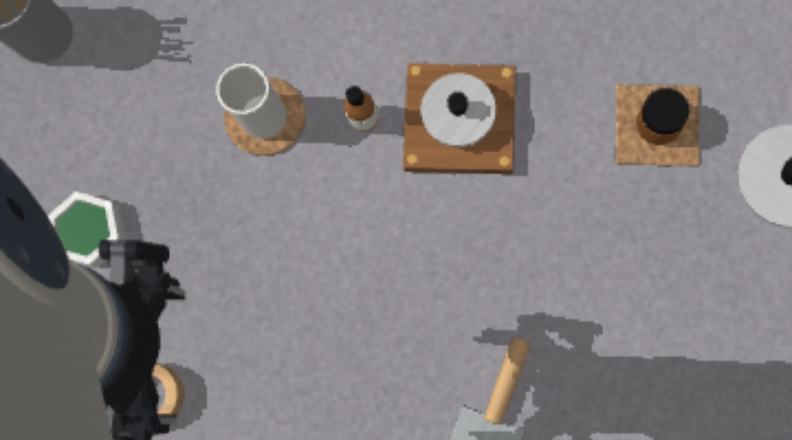

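View pics/ends.png

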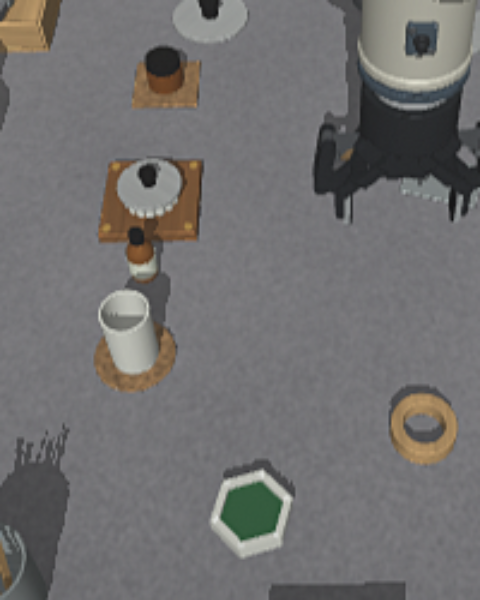

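```bash
python3 - <<'E'
from rig import order
print(order.sign_off())
E
```

```text
the job is handed in; nothing more can be done
None
```

The table is laid out and the job is handed in at about 34 s of the 120 s limit. No verdict is reported, so the placings below rest on my last camera check.

I carried each thing once, with no retries: the dropper first, then the scalloped mould, the smallest lid (67 to 70 mm across in the images, 27 mm high; the two look-alikes measured about 98 mm and 38 mm), the jar and the cup.

Measured centres in the last pictures from both cameras, in mm:

| Item | Measured x, y | Target x, y | Off by about |
|---|---|---|---|
| Lid knob | 615, 32 | 615, 32 | 1 |
| Jar | 615, -168 | 615.5, -167.5 | 1 |
| Cup | 615, 231 | 616, 232 | 2 |
| Dropper cap | 616, 129 | 615.5, 132 | 3 |

- **Mould:** it measured (615, 32) right after placing. I did not measure it again once the lid covered it, but it still shows squarely under the lid.
- **Hex mould:** it has not moved beyond measurement noise, at about (492, 401) against (492, 402) at the start.
- **Upright and clear:** everything looked upright on its place, and the gripper was open and clear of all of it. I did not measure tilts.
- **Disagreement:** the dropper's cap sits about 3 mm nearer the block than where I released the bottle. The cameras see the body only from the side, so I could not tell a small shift from a slight lean. Either would be well inside the limits.

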